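# Close the insulation sample jar

## Robot

A 6-joint arm with a two-finger parallel gripper is mounted at the origin on the work surface. World frame = base frame: x ahead of the robot, y to its left, z up, the work surface at z = 0. Lengths are in m, angles in degrees, forces in N, time in s.
With the tool pointing down it reaches from about 0.25 to 0.725 m from the base axis. Payload 9.7 kg.
Tool frame: the origin (TCP) lies at the very end of the fingers, on their centre line; the grasp point (between the pads) lies 19 mm behind it (bot.grip_depth is the distance from the TCP to the grasp point, in m); z points along the fingers, y is the direction in which the jaws open and shut (so a half turn about z gives the same grasp; the last joint's range is limited). The gripper opens to 85 mm and grips with 20 to 120 N. Pads are 22 mm wide; open, the fingers measure 114 mm over their backs; the gripper's body (76 mm by 85 mm) begins 54 mm behind the grasp point. The pads swing forward as they close: fully open they stand 13 mm farther back than shut.
Start: joints at [-74.198, 4.979, 10.078, 95.1, 0, 90], TCP at [0.15, -0.529, 0.231] pointing down, gripper open.
Joint ranges: [-179.16, 179.16], [-48.56, 103.87], [-65.8, 70.77], [-126.05, 130.52], [-82.76, 87.17], [-180, 180]. Speed limits (degrees/s): [127.2, 127.2, 147.25, 180, 180, 180].

## Interface

Orientations are given as [roll, pitch, yaw] about the fixed x, y, z axes, in that order (R = Rz(yaw) Ry(pitch) Rx(roll)).
In Python, from workcell import bot, viewer gives the robot as it stands.
- The arm moves only by the tool arm_command, never from a script. Its argument "motion" is a list of rows, each a list of 3 entries, a list of its own where there are three numbers: the opening, from 0 (shut) to 1 (fully open), then the shift along the tool's x, y, z in units of 60 mm (1.0 is 60 mm), then the turn, a rotation vector about the tool's x, y, z in units of 6 degrees (1.0 is 6 degrees). A call has 1 to 12 rows; each row shifts and turns the commanded pose from where the row before left it, along the tool's axes as they then stand; what a row does not reach is not made up. A row lasts 1/8 s, in which the tool goes at most 62.5 mm and 10.7 degrees, less where a joint would pass 70% of its speed; a pose out of reach is approached as far as the arm can. A call is refused whole if a number of a shift passes 1 or a number of a turn 1, either way. A call with a gripper value outside its range is refused whole. The fingers move at their own pace and stop on an object; "newtons" is the grip in N (left out, the last holds). Time passes only in rows, so rows that do not move let the fingers close. It gives the time, the measured TCP pose, the force and the opening at its end, in the units of the state.
- bot.get_obs(): the state, without advancing time (a new reading comes with each control period).
- viewer.camera(name): name is "side" or "top" or "wrist"; returns the picture (420x560x3 uint8, blue, green, red); there is no depth.
- viewer.calibration(name): a dict with "fx", "fy", "cx", "cy" (pixels), "T" (4x4, takes a point from camera to world coordinates). Camera axes: x right, y down, z forward; pixel columns grow to the right and rows downward; lengths in m; the calibration is good to about 2 mm. A picture is of the moment at which its call begins: read the wrist's pose just before it. calibration takes no time and is no camera call; for the wrist camera it gives the pose at the moment of the call.
- bot.job_done(): hands the job in, once; it reports no verdict.
The state is a dict: "time": time; "q": joint angles; "qd": joint speeds; "joint_efforts": joint torques, N m; "ee_pos": TCP position; "tcp_rot": TCP orientation; "wrist_force": force on the tool from outside, world axes, zero at the start; "torque": the same for the moment, N m; "opening": finger opening in m.
Only numpy, scipy, OpenCV 4.12 (cv2) and the standard library are available. Lean on these libraries where they do the work, as an engineer would, in place of code of your own. Each camera call takes 0.05 s, during which the arm holds its last target.

## Task

Close the jar of cork chips with the green lid lying on the table: set the lid upright on the jar's metal neck, turn it gently backward (anticlockwise seen from above) until you feel it drop into the thread start, then screw it forward (clockwise) until it is fully home, and let go. Never force it: the thread is damaged if the lid is pressed or turned hard against a stop. Leave the other things on the table where they are.

Things in the scene. Friction and masses are not known exactly. Their poses are not given: they have to be found in the camera images.
- jar: Clear glass jar of cork chips, 76 mm across, on a dark wooden foot 104 x 104 x 18 mm fixed to the table. Origin: centre of the foot's underside, on the table; z is the jar's vertical axis. Its yaw says nothing about the thread. On its shoulder sits a fixed metal neck, on the same axis, at an unknown yaw, with three equal thread sectors of 120 degrees, 47.6 mm across outside.
- jar_top (a point): On the jar's axis at its shoulder, where the metal neck begins, 85 mm above the table. z up. The thread stands about 40 N in all between lid and neck (summed over the three lugs; some 0.8 N m of turning); more damages it.
- neck_lip (a point): On the jar's axis at the top of the neck's round core (the lip), 110 mm above the table. The core is 38.4 mm across; its rim is bevelled 2.5 mm inwards over the top 3 mm.
- neck_lands (a point): On the jar's axis, level with the lands (flat tops of the thread), 102.8 mm above the table. Clockwise from above each sector has an open slot (thread start) 32 deg wide, 8.8 mm deep; then 88 deg of land, whose last 6 deg carry a stop rib 3.2 mm high; then the next slot. Turned forward on the lands, the lugs jam on the ribs; turned backward, they drop into the slots or stop on the rib just past them.
- thread_end (a point): On the jar's axis, level with the floor at the closed end of the thread, 89 mm above the table. From each slot (floor 94 mm above the table) a channel 5.8 mm high runs clockwise under the land and sinks 5 mm within 70 deg to a level closed end. From where the lid drops in, screwing it home takes about 80 to 105 deg clockwise, until it stops.
- lid_grip (a point): Centre of the white bar grip on the green lid, on the lid's axis, 38 mm above its lower edge. Bar 46 mm long (x), 12 mm wide (y), 26 mm high (z), on a round cap 56 mm across, 25 mm high. This point's height above the table: 38 mm on the table; on the neck about 144 mm with lugs on the ribs, 141 on the lands, 132 dropped into the thread start, 127 fully home.
- lid: The green lid, 56 to 91 g, lying right way up on the table; origin: centre of its lower edge. Inside that edge are three lugs 120 deg apart (one under the +x end of the bar), 14 deg wide, 3.5 mm high, flush with the edge, reaching in to a circle 41 mm across (1.3 mm clear of the neck's core). Cap 50 mm across inside, 22 mm deep. No spring: it sinks by its weight or light pressing.
- cork_bundle: Bystander: three cork stoppers held by a grey band, 51 mm across, 42 mm high. Origin: centre of its underside.
- pen: Bystander: white and yellow pen lying down, 138 mm long. Origin: on the table under the pen, 60 mm from its white end.
- spice_jar: Bystander: closed amber glass jar with a black cap, 52 mm across, 85 mm high. Origin: centre of its underside.
- wood_sample: Bystander: wooden block 70 x 50 x 22 mm. Origin: centre of its underside.
- tape_roll: Bystander: yellow ring 84 mm across, 22 mm high. Origin: centre of its underside.
- magnifier: Bystander: black magnifier lying flat, 64 mm across, with a handle along -x to 112 mm from its origin at the centre of its glass, on the table.
- felt_sample: Bystander: blue felt pad 60 x 60 x 16 mm. Origin: centre of its underside.
Not all that is in view belongs to the job. Leave any blue look-alike of the lid alone.

How it is judged:
By the outcome, as a careful person would: the job done as asked, in the order asked, and still so for the second after the job is handed in, with the robot touching nothing.
It also fails if it takes over 72 s, if anything falls off the work surface, if the arm or the gripper's body presses on something with over 40 N, if the wrist force passes 120 N, or if a joint passes its speed limit or range.

## Working session

There is one attempt and no reset: what is moved stays moved. The work goes in short steps, Python scripts to look and compute and a tool call to move; the robot and the scene stay as the last step left them, time stands still between calls to the robot, and variables do not carry over. Pictures are saved under pics/ and viewed, and the job is handed in when it is done.

Besides the shell and the picture viewer there is one more tool, called after "Request:" as a command line: name --argument value ..., lists and objects as JSON in quotes. arm_command: Moves the arm, as the interface text tells. Its arguments: {"type":"object","properties":{"motion":{"type":"array"},"newtons":{"type":"number"}},"required":["motion"]}

```bash
ls; mkdir -p pics
python3 - <<'E'
from workcell import bot, viewer
import cv2
for n in ["top","side","wrist"]:
    im=viewer.camera(n); cv2.imwrite(f"pics/{n}0.png",im)
    c=viewer.calibration(n); print(n,{k:(v.tolist() if hasattr(v,'tolist') else v) for k,v in c.items()})
print(bot.get_obs(), bot.grip_depth)
E
```

```text
pics
top {'fx': 471.28928077730427, 'fy': 471.28928077730427, 'cx': 284.9562319311601, 'cy': 199.9651929557025, 'T': [[-0.020979329317756458, -0.9907711759612213, 0.13391170458849164, 0.40990595609549796], [-0.99975852853825, 0.019913874848877335, -0.0092909743050179, 0.012513899770929806], [0.006538528612033024, -0.13407428714306702, -0.9909497127355493, 1.2323996017645658], [0.0, 0.0, 0.0, 1.0]]}
side {'fx': 395.6379684871755, 'fy': 395.6379684871755, 'cx': 277.64866034501995, 'cy': 212.13185935131034, 'T': [[0.9980603426414335, -0.028500009865361758, 0.055347103665315645, 0.521630002879528], [-0.061204187985220405, -0.6117885505378126, 0.78864999638871, -0.8329459508191456], [0.01138419165047376, -0.7905077601570505, -0.6123462103352552, 0.739527507516013], [0.0, 0.0, 0.0, 1.0]]}
wrist {'fx': 337.20146553588563, 'fy': 337.20146553588563, 'cx': 276.75159532220584, 'cy': 203.92994801073073, 'T': [[0.27185566101735653, -0.9234331925471271, -0.27086092090782693, 0.21776762613934017], [-0.962337412811909, -0.2611859237149602, -0.07542292195111558, -0.5109662444605966], [-0.0010970302170440853, 0.2811637461611704, -0.9596591813604032, 0.3736990303038842], [0.0, 0.0, 0.0, 1.0]]}
{'time': 0.15, 'q': array([-7.41983613e+01,  5.00539553e+00,  1.00466935e+01,  9.50985064e+01,
        3.12700553e-03,  8.99996129e+01]), 'qd': array([ 0.0218199 , -0.04328668,  0.14016358,  0.09776802,  0.13482715,
        0.00395182]), 'joint_efforts': array([ 2.14919331e-03, -5.20762968e+01,  4.65044940e+01,  1.38337462e-02,
        8.40652297e-05, -7.78364807e-06]), 'ee_pos': array([ 0.14974223, -0.52906294,  0.23074742]), 'tcp_rot': array([-1.79942792e+02, -3.12739048e-03,  1.58020227e+01]), 'wrist_force': array([0.09977461, 1.13702789, 0.19882922]), 'torque': array([-0.02270685, -0.01776329,  0.01469885]), 'opening': 0.0854112501535763} 0.0187
```

View pics/top0.png

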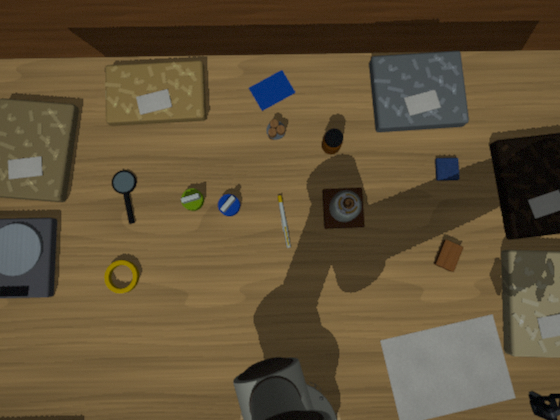

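View pics/side0.png

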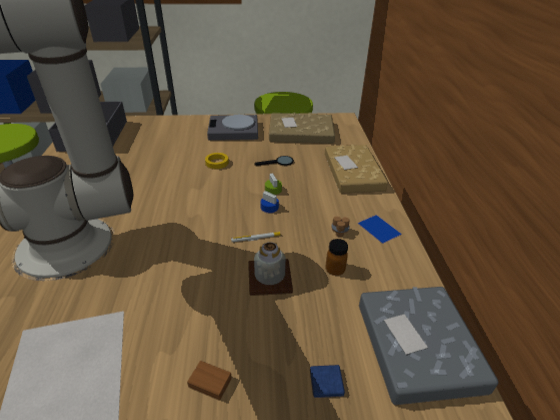

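View pics/wrist0.png

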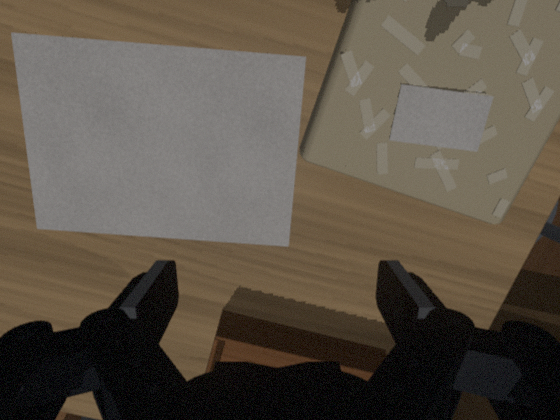

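The top view shows two lid-like things: a green cap with a white bar at (193,199) and a blue one at (229,205). The green one fits the description and the blue one is the look-alike. The jar with its metal neck is at (346,206). I'll confirm with an enlarged crop and take measurements.

```bash
cat > h.py <<'E'
import numpy as np, cv2
from workcell import bot, viewer
def ray(c,u,v):
    d=np.array([(u-c['cx'])/c['fx'],(v-c['cy'])/c['fy'],1.0]); T=np.array(c['T'])
    return T[:3,3],T[:3,:3]@d
def onz(c,u,v,z):
    o,d=ray(c,u,v); return o+d*(z-o[2])/d[2]
def proj(c,p):
    T=np.array(c['T']); q=T[:3,:3].T@(np.array(p)-T[:3,3]); return c['fx']*q[0]/q[2]+c['cx'],c['fy']*q[1]/q[2]+c['cy']
def meet(r1,r2):
    A=[];b=[]
    for o,d in (r1,r2):
        d=d/np.linalg.norm(d);P=np.eye(3)-np.outer(d,d);A.append(P);b.append(P@o)
    return np.linalg.lstsq(np.vstack(A),np.hstack(b),rcond=None)[0]
def mask(im,kind):
    h=cv2.cvtColor(im,cv2.COLOR_BGR2HSV)
    if kind=='green': return cv2.inRange(h,(35,120,40),(60,255,255))
    if kind=='white': return cv2.inRange(h,(0,0,110),(180,70,255))
E
python3 - <<'E'
from h import *
im=cv2.imread('pics/top0.png'); sd=cv2.imread('pics/side0.png')
a=cv2.resize(im[170:235,165:260],None,fx=4,fy=4,interpolation=cv2.INTER_CUBIC)
b=cv2.resize(im[180:235,315:375],None,fx=4,fy=4,interpolation=cv2.INTER_CUBIC)
c=cv2.resize(sd[165:215,245:300],None,fx=4,fy=4,interpolation=cv2.INTER_CUBIC)
d=cv2.resize(sd[230:300,240:300],None,fx=4,fy=4,interpolation=cv2.INTER_CUBIC)
o=np.zeros((560,640,3),np.uint8)
for p,(x,y) in ((a,(0,0)),(b,(390,0)),(c,(0,270)),(d,(390,270))):
    o[y:y+p.shape[0],x:x+p.shape[1]]=p[:560-y,:640-x]
cv2.imwrite('pics/crop1.png',o)
ct=viewer.calibration('top')
m=mask(im,'green'); 
n,l,s,ce=cv2.connectedComponentsWithStats(m); print([ (s[i].tolist(),ce[i].round(1).tolist()) for i in range(1,n) if s[i][4]>30])
w=mask(im,'white'); w2=np.zeros_like(w); w2[180:215,178:212]=w[180:215,178:212]
cs,_=cv2.findContours(w2,0,2)
k=max(cs,key=cv2.contourArea); r=cv2.minAreaRect(k); print(r)
bx=cv2.boxPoints(r); P=[onz(ct,*p,0.051) for p in bx]; print(np.round(P,4), np.mean(P,0))
print('jar foot pix->', onz(ct,346,206,0.11))
E
```

```text
[([182, 188, 22, 22, 256], [192.8, 199.7])]
((189.17892456054688, 197.59634399414062), (4.884914875030518, 18.3902645111084), 73.3007583618164)
[[0.5802 0.2674 0.051 ]
 [0.5928 0.223  0.051 ]
 [0.5808 0.2194 0.051 ]
 [0.5682 0.2637 0.051 ]] [0.58047079 0.24337005 0.051     ]
jar foot pix-> [ 0.54401596 -0.14425426  0.11      ]
```

View pics/crop1.png

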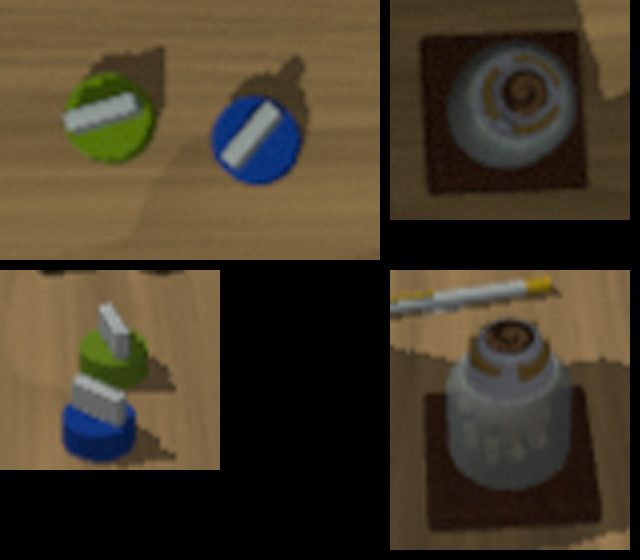

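The crop confirms it: the green cap (top view, near (193,199)) is the lid, and the blue one is left alone. The neck shows three orange-brown arcs. Next I'll hover over the jar on the way, to see the neck with the wrist camera.

Request:
arm_command --motion '[[1,[0.8,-0.44,0],[0,0,0]],[1,[0.8,-0.44,0],[0,0,0]],[1,[0.8,-0.44,0],[0,0,0]],[1,[0.8,-0.44,0],[0,0,0]],[1,[0.8,-0.44,0],[0,0,0]],[1,[0.8,-0.44,0],[0,0,0]],[1,[0.8,-0.44,0],[0,0,0]],[1,[0.8,-0.44,0],[0,0,0]],[1,[0.8,-0.44,0],[0,0,0]],[1,[0.8,-0.44,0.1],[0,0,0]],[1,[0,0,0],[0,0,0]]]' --newtons 25

```text
time: 1.52
ee_pos: [0.5413, -0.1418, 0.2236]
tcp_rot: [-179.9, 0.1, 16.0]
wrist_force: [-0.1, -0.6, -0.5]
opening: 0.0855
```

Run:
```python
from h import *
o=bot.get_obs(); print(o['time'],o['q'].round(1),o['ee_pos'].round(4),o['tcp_rot'].round(2),o['wrist_force'].round(2))
c=viewer.calibration('wrist'); im=viewer.camera('wrist'); cv2.imwrite('pics/w1.png',im); np.save('w1T.npy',c['T'])
```

```text
1.525 [-14.7   6.3  10.6  94.5   0.  149.3] [ 0.5413 -0.1418  0.2236] [-1.7991e+02  1.0000e-01  1.6040e+01] [-0.15 -0.64 -0.53]
```

View pics/w1.png

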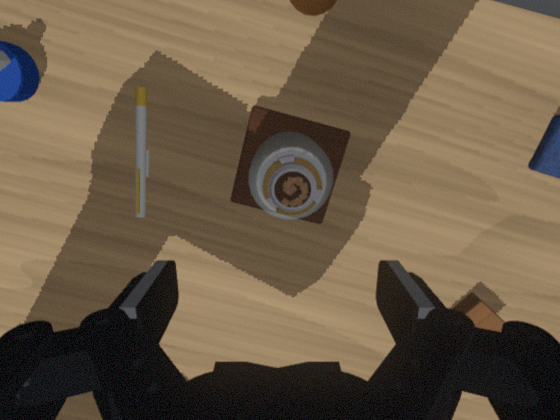

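Run:
```python
from h import *
im=cv2.imread('pics/w1.png')
c=im[120:232,235:345]; c=cv2.convertScaleAbs(c,alpha=1.5)
cv2.imwrite('pics/w1c.png',cv2.resize(c,None,fx=5,fy=5,interpolation=cv2.INTER_CUBIC))
```

```text
(no output)
```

View pics/w1c.png

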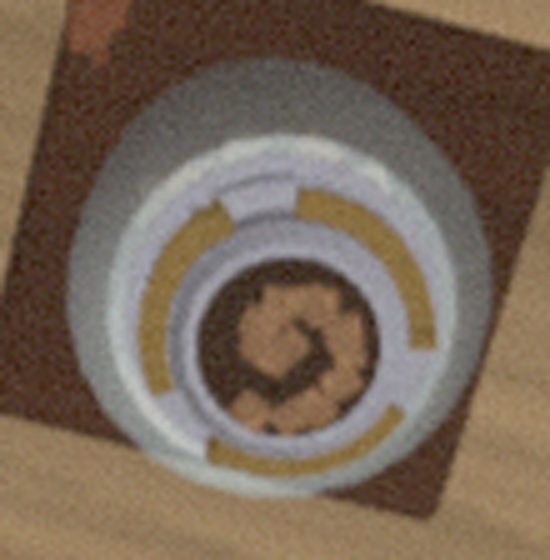

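```bash
cat >> h.py <<'E'
from scipy.optimize import least_squares
def neck(im,c,win,z=0.1028,show=None):
    h=cv2.cvtColor(im,cv2.COLOR_BGR2HSV)
    m=cv2.inRange(h,(15,110,60),(30,255,255)); k=np.zeros_like(m); x0,y0,x1,y1=win; k[y0:y1,x0:x1]=m[y0:y1,x0:x1]
    if show: cv2.imwrite(show,cv2.resize(k[y0:y1,x0:x1],None,fx=4,fy=4))
    v,u=np.nonzero(k); P=np.array([onz(c,a,b,z)[:2] for a,b in zip(u,v)])
    f=lambda p: np.hypot(P[:,0]-p[0],P[:,1]-p[1])-0.0215
    s=least_squares(f,P.mean(0),loss='soft_l1',f_scale=0.002)
    r=f(s.x); ok=abs(r)<0.0035; s=least_squares(lambda p: f(p)[ok],s.x)
    D=P[ok]-s.x; a=np.degrees(np.arctan2(D[:,1],D[:,0]))%360
    rr=np.hypot(*D.T)
    hist=np.histogram(a,bins=90,range=(0,360))[0]
    return s.x,np.percentile(rr,[2,50,98]),hist,np.exp(3j*np.radians(a)).mean()
E
python3 - <<'E'
from h import *
im=cv2.imread('pics/w1.png'); c=viewer.calibration('wrist'); c['T']=np.load('w1T.npy')
x,r,hs,ph=neck(im,c,(235,120,345,232),show='pics/m1.png')
print(x,r); print(list(zip(range(0,360,4),hs.tolist()))); print(abs(ph),np.degrees(np.angle(ph))/3)
E
```

```text
[ 0.55162065 -0.1522638 ] [0.01990876 0.02187974 0.02365622]
[(0, 10), (4, 10), (8, 8), (12, 0), (16, 0), (20, 0), (24, 0), (28, 0), (32, 0), (36, 0), (40, 2), (44, 12), (48, 11), (52, 12), (56, 10), (60, 12), (64, 10), (68, 10), (72, 8), (76, 10), (80, 8), (84, 8), (88, 9), (92, 8), (96, 8), (100, 10), (104, 5), (108, 8), (112, 8), (116, 8), (120, 6), (124, 7), (128, 2), (132, 0), (136, 0), (140, 0), (144, 0), (148, 0), (152, 0), (156, 0), (160, 3), (164, 7), (168, 6), (172, 5), (176, 5), (180, 5), (184, 3), (188, 5), (192, 4), (196, 5), (200, 5), (204, 3), (208, 4), (212, 3), (216, 5), (220, 5), (224, 4), (228, 5), (232, 4), (236, 5), (240, 6), (244, 3), (248, 4), (252, 0), (256, 0), (260, 0), (264, 0), (268, 0), (272, 0), (276, 0), (280, 3), (284, 5), (288, 7), (292, 8), (296, 8), (300, 6), (304, 9), (308, 8), (312, 8), (316, 8), (320, 8), (324, 9), (328, 9), (332, 8), (336, 10), (340, 10), (344, 9), (348, 9), (352, 10), (356, 9)]
0.3085057284893962 -34.90229369384669
```

View pics/m1.png

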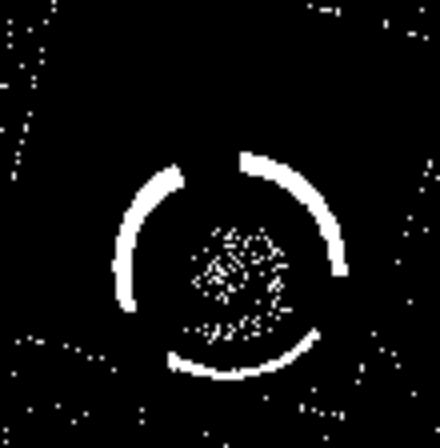

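The neck image shows orange lands spanning world angles of about 42–130°, 161–251° and 281–371°. The open slots are between them, at about 130–161°, 251–281° and 11–42°. Now I'll fly over to the lid and turn the jaws across its bar.

Request:
arm_command --motion '[[1,[0.34,-0.85,0],[0,0,0]],[1,[0.34,-0.85,0],[0,0,0]],[1,[0.34,-0.85,0],[0,0,0]],[1,[0.34,-0.85,0],[0,0,0]],[1,[0.34,-0.85,0],[0,0,0]],[1,[0.34,-0.85,0],[0,0,0]],[1,[0.34,-0.85,0],[0,0,0]],[1,[0,0,0],[0,0,-1]],[1,[0,0,0],[0,0,-1]],[1,[0,0,0],[0,0,-1]],[1,[0,0,0],[0,0,-1]],[1,[0,0,0],[0,0,-1]]]'

```text
time: 3.08
ee_pos: [0.5889, 0.2067, 0.226]
tcp_rot: [-178.8, -0.7, 49.0]
wrist_force: [-0.2, 0.1, 0.2]
opening: 0.0857
```

Request:
arm_command --motion '[[1,[0,0,0.2],[0,0,-1]],[1,[0,0,0.2],[0,0,-1]],[1,[0,0,0.2],[0,0,-1]],[1,[0,0,0.2],[0,0,-1]],[1,[0,0,0.2],[0,0,-1]],[1,[0,0,0],[0,0,-1]],[1,[0,0,0],[0,0,-1]],[1,[0,0,0],[0,0,-1]],[1,[0,0,0],[0,0,-1]],[1,[0,0,0],[0,0,-1]],[1,[0,0,0],[0,0,0]]]'

```text
time: 4.45
ee_pos: [0.5884, 0.2083, 0.166]
tcp_rot: [-180.0, -1.3, 108.8]
wrist_force: [-1.1, 0.9, -0.3]
opening: 0.0851
```

Run:
```python
from h import *
o=bot.get_obs(); print(o['time'],o['q'].round(1),o['ee_pos'].round(4),o['tcp_rot'].round(2),o['wrist_force'].round(2))
c=viewer.calibration('wrist'); im=viewer.camera('wrist'); cv2.imwrite('pics/w2.png',im); np.save('w2T.npy',c['T'])
```

```text
4.45 [18.9 14.5 13.6 89.2  1.3 90.1] [0.5884 0.2083 0.166 ] [-179.98   -1.34  108.8 ] [-1.05  0.86 -0.35]
```

View pics/w2.png

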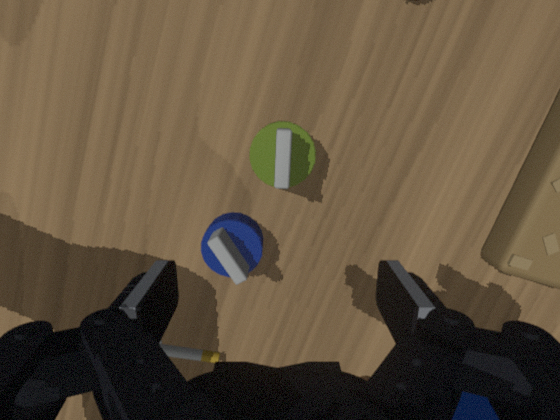

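The wrist view shows the green lid at about (282,156), its bar nearly vertical in the image, and the blue look-alike at (233,248), which I'll avoid. Now measuring.

```bash
cat >> h.py <<'E'
def lid(im,c,z0=0.0,win=None):
    g=mask(im,'green')
    if win is not None:
        k=np.zeros_like(g);x0,y0,x1,y1=win;k[y0:y1,x0:x1]=g[y0:y1,x0:x1];g=k
    cs,_=cv2.findContours(g,0,1); k=max(cs,key=cv2.contourArea); hull=cv2.convexHull(k)
    fm=np.zeros_like(g); cv2.drawContours(fm,[hull],-1,255,-1)
    fm=cv2.dilate(fm,np.ones((15,15)))
    h=cv2.cvtColor(im,cv2.COLOR_BGR2HSV); w=cv2.inRange(h,(0,0,120),(180,60,255))&fm
    cs,_=cv2.findContours(w,0,1); kb=max(cs,key=cv2.contourArea)
    r=cv2.minAreaRect(kb); b=cv2.boxPoints(r)
    P=np.array([onz(c,*p,z0+0.051)[:2] for p in b]); e=[P[1]-P[0],P[2]-P[1]]; e.sort(key=np.linalg.norm)
    ang=np.degrees(np.arctan2(e[1][1],e[1][0]))%180
    H=np.array([onz(c,*p[0],z0+0.025)[:2] for p in hull])
    s=least_squares(lambda p: np.hypot(H[:,0]-p[0],H[:,1]-p[1])-p[2],[*H.mean(0),0.028],loss='soft_l1',f_scale=0.001)
    return P.mean(0),ang,[np.linalg.norm(q) for q in e],s.x,r
def units(o,target,yaw=None):
    R=cv2.Rodrigues(np.zeros(3))[0]
    from scipy.spatial.transform import Rotation as Ro
    R=Ro.from_euler('xyz',o['tcp_rot'],degrees=True)
    d=R.inv().apply(np.array(target)-o['ee_pos'])/0.06
    if yaw is None: yaw=o['tcp_rot'][2]
    t=(R.inv()*Ro.from_euler('xyz',[180,0,yaw],degrees=True)).as_rotvec(degrees=True)/6
    return d.round(3),t.round(3)
E
python3 - <<'E'
from h import *
im=cv2.imread('pics/w2.png'); c=viewer.calibration('wrist'); c['T']=np.load('w2T.npy')
a=lid(im,c); print(a)
o=bot.get_obs(); ang=a[1]
print(units(o,[*a[0],0.150],ang), o['tcp_rot'])
cv2.imwrite('pics/w2c.png',cv2.resize(im[110:200,230:330],None,fx=6,fy=6,interpolation=cv2.INTER_CUBIC))
# lip fit on w1
im=cv2.imread('pics/w1.png'); c['T']=np.load('w1T.npy')
h=cv2.cvtColor(im,cv2.COLOR_BGR2HSV)
m=cv2.inRange(h,(0,60,0),(180,255,140)); k=m[120:232,235:345]; cv2.imwrite('pics/m2.png',cv2.resize(k,None,fx=4,fy=4))
E
```

```text
(array([0.58047009, 0.24045509]), np.float64(106.20088396648339), [np.float64(0.010723214733485696), np.float64(0.04500245331577353)], array([0.58081701, 0.24114036, 0.02753171]), ((281.9575500488281, 158.97640991210938), (14.24740982055664, 58.50994110107422), 2.4895527362823486))
(array([0.54 , 0.045, 0.278]), array([-0.008, -0.223,  0.421])) [-179.98258479   -1.33782605  108.72663914]
```

View pics/w2c.png

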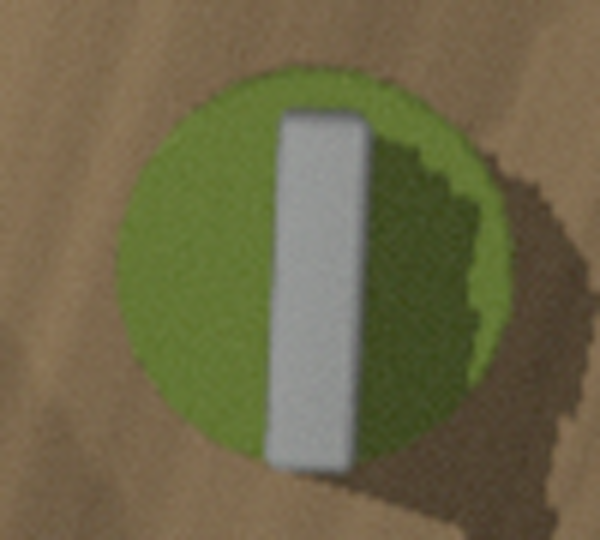

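View pics/m2.png

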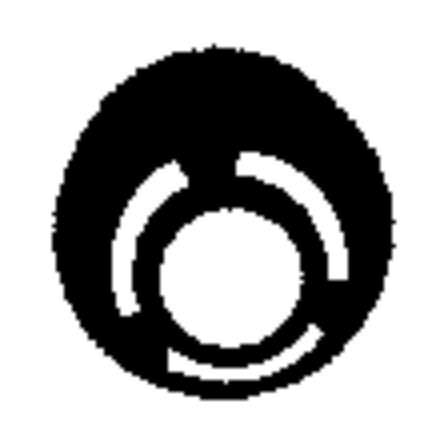

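Request:
arm_command --motion '[[1,[0.54,0.05,0.28],[0,-0.22,0.42]],[1,[0,0,0],[0,0,0]],[1,[0,0,0],[0,0,0]]]'

```text
time: 4.88
ee_pos: [0.5806, 0.2412, 0.1498]
tcp_rot: [-179.9, -0.0, 106.4]
wrist_force: [0.2, -0.3, 0.8]
opening: 0.0852
```

Run:
```python
from h import *
o=bot.get_obs(); print(o['time'],o['q'].round(1),o['ee_pos'].round(4),o['tcp_rot'].round(2),o['wrist_force'].round(2))
c=viewer.calibration('wrist'); im=viewer.camera('wrist'); cv2.imwrite('pics/w3.png',im)
a=lid(im,c); print(a); print(units(o,[0.5806,.2407,0.030],106.2))
im=cv2.imread('pics/w1.png'); c['T']=np.load('w1T.npy')
print('hole',onz(c,292.5,189.3,.11),onz(c,292.5,189.3,.1))
```

```text
4.875 [22.5 15.1 12.6 87.6  0.  96.2] [0.5806 0.2412 0.1498] [-1.7995e+02 -2.0000e-02  1.0636e+02] [ 0.25 -0.34  0.79]
(array([0.5804789 , 0.24060246]), np.float64(106.05842908991424), [np.float64(0.010205968287202796), np.float64(0.044379548697154866)], array([0.58039775, 0.24230271, 0.02810579]), ((277.9999694824219, 203.49998474121094), (13.999998092651367, 56.99999237060547), 0.0))
(array([-0.008, -0.   ,  1.997]), array([-0.009, -0.004,  0.026]))
hole [ 0.55157459 -0.15247803  0.11      ] [ 0.54931694 -0.15360974  0.1       ]
```

View pics/w3.png

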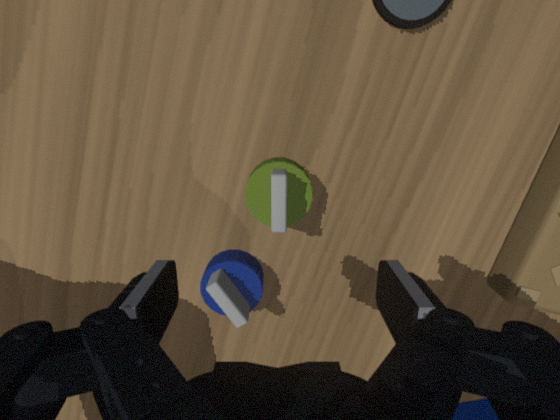

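The lid is measured the same way twice: centre (0.5805, 0.2407), bar at 106°. The fingers clear the blue decoy. Descending and gripping the bar.

Request:
arm_command --motion '[[1,[0,0,0.5],[0,0,0]],[1,[0,0,0.5],[0,0,0]],[1,[0,0,0.5],[0,0,0]],[1,[0,0,0.4],[0,0,0]],[1,[0,0,0.1],[0,0,0]],[1,[0,0,0],[0,0,0]],[0,[0,0,0],[0,0,0]],[0,[0,0,0],[0,0,0]],[0,[0,0,0],[0,0,0]],[0,[0,0,0],[0,0,0]],[0,[0,0,0],[0,0,0]],[0,[0,0,0],[0,0,0]]]' --newtons 30

```text
time: 6.42
ee_pos: [0.5806, 0.2417, 0.0299]
tcp_rot: [-180.0, -0.0, 106.4]
wrist_force: [0.7, 0.7, 3.0]
opening: 0.0112
```

Request:
arm_command --motion '[[0,[0,0,0],[0,0,0]],[0,[0,0,0],[0,0,0]]]'

```text
time: 6.68
ee_pos: [0.5806, 0.2417, 0.0299]
tcp_rot: [-180.0, -0.0, 106.4]
wrist_force: [-0.4, 0.6, 3.9]
opening: 0.011
```

Run:
```python
from h import *
o=bot.get_obs(); print(o['time'],o['ee_pos'].round(4),o['tcp_rot'].round(2),o['wrist_force'].round(2),o['torque'].round(3),o['opening'])
im=viewer.camera('wrist'); cv2.imwrite('pics/w4.png',im)
```

```text
6.675 [0.5806 0.2417 0.0299] [-1.7998e+02 -3.0000e-02  1.0641e+02] [-0.44  0.58  3.95] [ 0.115  0.041 -0.079] 0.011001473500979212
```

View pics/w4.png

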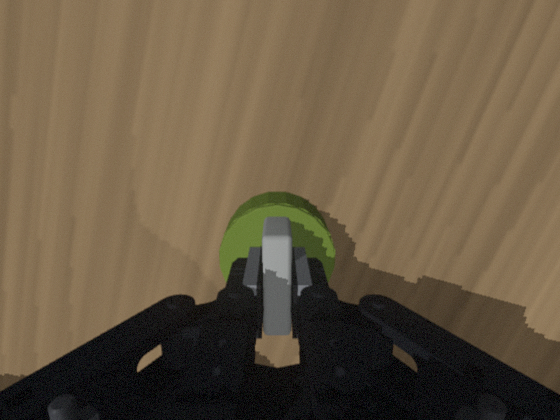

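The bar is held (opening 11 mm) with the lid centred in the jaws. Lifting and carrying it over the neck, well above everything.

Request:
arm_command --motion '[[0,[0,0,-0.3],[0,0,0]],[0,[0,0,-0.6],[0,0,0]],[0,[0,0,-0.9],[0,0,0]],[0,[0,0,-0.9],[0,0,0]],[0,[-0.77,-0.29,0],[0,0,0]],[0,[-0.77,-0.29,0],[0,0,0]],[0,[-0.77,-0.29,0],[0,0,0]],[0,[-0.77,-0.29,0],[0,0,0]],[0,[-0.77,-0.29,0],[0,0,0]],[0,[-0.77,-0.29,0],[0,0,0]],[0,[-0.77,-0.29,0],[0,0,0]],[0,[-0.6,-0.23,0],[0,0,0]]]'

```text
time: 8.22
ee_pos: [0.5514, -0.1434, 0.1925]
tcp_rot: [-180.0, -0.0, 106.4]
wrist_force: [0.0, 1.2, -0.4]
opening: 0.0114
```

Request:
arm_command --motion '[[0,[0,0,0],[0,0,-1]],[0,[0,0,0],[0,0,-1.0]],[0,[0,0,0],[0,0,-0.1]],[0,[0,0,0],[0,0,0]],[0,[0,0,0],[0,0,0]]]'

```text
time: 8.85
ee_pos: [0.552, -0.1413, 0.1918]
tcp_rot: [-180.0, -0.0, 118.9]
wrist_force: [-0.1, 1.1, -0.3]
opening: 0.0113
```

Run:
```python
from h import *
o=bot.get_obs(); print(o['time'],o['q'].round(1),o['ee_pos'].round(4),o['tcp_rot'].round(2),o['wrist_force'].round(2),o['torque'].round(3),o['opening'])
print(units(o,[.5511,-.1515,.19],119))
for n in ['top','side','wrist']:
    im=viewer.camera(n); cv2.imwrite(f'pics/{n}5.png',im)
im=cv2.imread('pics/side5.png')
cv2.imwrite('pics/side5c.png',cv2.resize(im[190:310,210:330],None,fx=5,fy=5,interpolation=cv2.INTER_CUBIC))
```

```text
8.85 [-14.4   7.1   8.   90.9  -0.   46.7] [ 0.552  -0.1413  0.1918] [-1.7996e+02 -3.0000e-02  1.1894e+02] [-0.14  1.09 -0.31] [ 0.021 -0.054 -0.05 ] 0.01127817328764309
(array([-0.141, -0.095,  0.029]), array([-0.007, -0.006, -0.01 ]))
```

View pics/side5c.png

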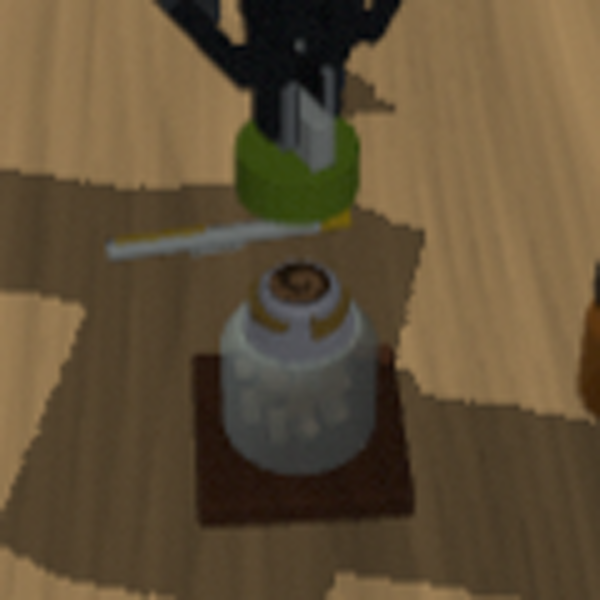

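View pics/wrist5.png

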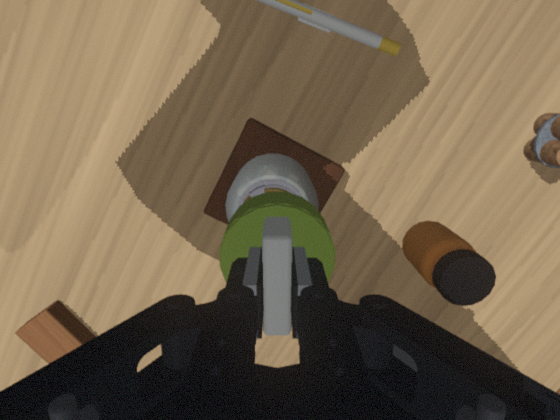

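The side view shows the lid level in the hand above the jar. I'll cross-check the neck centre with the side and top views before lowering.

Run:
```python
from h import *
ct=viewer.calibration('top'); cs=viewer.calibration('side')
sd=cv2.imread('pics/side5.png'); tp=cv2.imread('pics/top0.png')
def hole(im,win):
    x0,y0,x1,y1=win
    h=cv2.cvtColor(im[y0:y1,x0:x1],cv2.COLOR_BGR2HSV)
    m=cv2.inRange(h,(0,60,0),(180,255,170))
    n,l,s,ce=cv2.connectedComponentsWithStats(m)
    for i in range(1,n):
        if s[i][4]>15: print(s[i], ce[i]+[x0,y0], (s[i][0]+x0+(s[i][2]-1)/2, s[i][1]+y0+(s[i][3]-1)/2))
print('side');hole(sd,(258,238,286,262))
print('top');hole(tp,(335,192,362,215))
print('lidgreen side')
m=mask(sd,'green'); n,l,s,ce=cv2.connectedComponentsWithStats(m); print([x for x in s[1:].tolist() if x[4]>50])
o=bot.get_obs(); L=o['ee_pos']+[.0005,-.0009,0]
# predicted outline of lid in side view if centred at L
pts=[proj(cs,L+[0.028*np.cos(t),0.028*np.sin(t),-0.030+z]) for z in (0,.025) for t in np.linspace(0,6.28,90)]
pts=np.array(pts); print('pred lid bbox',pts.min(0),pts.max(0))
print('pred lip', proj(cs,[.5516,-.1524,.11]), proj(ct,[.5516,-.1524,.11]))
```

```text
side
[  0   0  28  24 382] [272.26963351 245.42408377] (np.float64(271.5), np.float64(249.5))
top
[11  1 11  8 24] [351.375 195.75 ] (np.float64(351.0), np.float64(196.5))
[19  0  8 10 35] [359.08571429 194.8       ] (np.float64(357.5), np.float64(196.5))
[ 3  5  4 13 33] [339.57575758 203.33333333] (np.float64(339.5), np.float64(203.0))
[ 8  6 11 11 95] [348.25263158 202.83157895] (np.float64(348.0), np.float64(203.0))
[11 14 11  8 28] [351.25 210.25] (np.float64(351.0), np.float64(209.5))
lidgreen side
[[296, 95, 17, 18, 210], [0, 123, 39, 40, 1173], [258, 213, 24, 22, 328]]
pred lid bbox [257.17575024 210.6066179 ] [282.22207397 234.90879889]
pred lip (np.float64(269.55181728843445), np.float64(246.58070613296314)) (np.float64(349.26327531938557), np.float64(202.80041254721164))
```

All views agree within about 1 mm. Aligning over the neck and descending to just above the lip.

Request:
arm_command --motion '[[0,[-0.14,-0.1,0.0],[0,0,0]],[0,[0,0,0],[0,0,0]],[0,[0,0,0.35],[0,0,0]],[0,[0,0,0.35],[0,0,0]],[0,[0,0,0.05],[0,0,0]],[0,[0,0,0],[0,0,0]],[0,[0,0,0],[0,0,0]]]'

```text
time: 9.88
ee_pos: [0.5512, -0.1519, 0.1477]
tcp_rot: [180.0, 0.0, 119.0]
wrist_force: [0.3, -0.0, -0.7]
opening: 0.0112
```

Run:
```python
from h import *
o=bot.get_obs(); print(o['time'],o['ee_pos'].round(4),o['tcp_rot'].round(2),o['wrist_force'].round(2),o['torque'].round(3),o['opening'])
print(units(o,[.5511,-.1515,.143],119))
im=viewer.camera('side'); cv2.imwrite('pics/side6c.png',cv2.resize(im[200:310,215:325],None,fx=5,fy=5,interpolation=cv2.INTER_CUBIC))
```

```text
9.875 [ 0.5512 -0.1519  0.1477] [1.7998e+02 2.0000e-02 1.1900e+02] [ 0.32 -0.01 -0.71] [ 0.01  -0.021  0.006] 0.011223513178191865
(array([0.006, 0.001, 0.078]), array([ 0.003,  0.003, -0.   ]))
```

View pics/side6c.png

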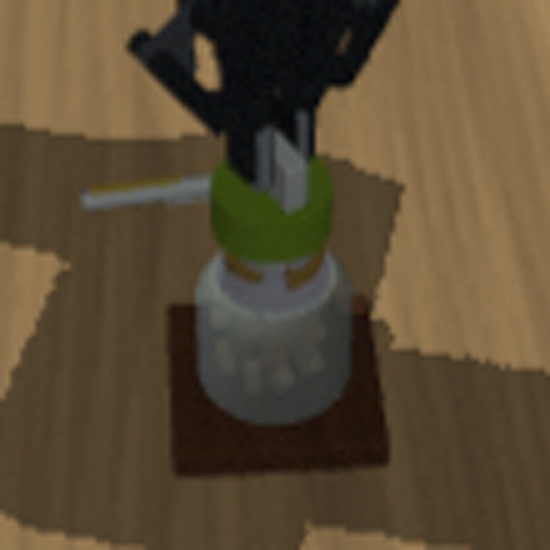

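The lid sits centred just above the neck. Lowering gently, watching the force.

Request:
arm_command --motion '[[0,[0,0,0.05],[0,0,0]],[0,[0,0,0.05],[0,0,0]],[0,[0,0,0.04],[0,0,0]],[0,[0,0,0],[0,0,0]]]' --newtons 20

```text
time: 10.42
ee_pos: [0.5506, -0.1517, 0.1379]
tcp_rot: [-179.9, -0.1, 119.0]
wrist_force: [0.5, 0.2, -0.8]
opening: 0.0112
```

Request:
arm_command --motion '[[0,[0,0,0.03],[0,0,0]],[0,[0,0,0.02],[0,0,0]],[0,[0,0,0],[0,0,0]]]'

```text
time: 10.8
ee_pos: [0.551, -0.1517, 0.1353]
tcp_rot: [-180.0, -0.0, 119.0]
wrist_force: [2.6, 1.3, -0.7]
opening: 0.0115
```

Request:
arm_command --motion '[[0,[0,0,0.02],[0,0,0]],[0,[0,0,0],[0,0,0]]]'

```text
time: 11.05
ee_pos: [0.551, -0.1516, 0.1341]
tcp_rot: [-180.0, -0.0, 119.0]
wrist_force: [2.3, 1.7, 1.3]
opening: 0.0115
```

Request:
arm_command --motion '[[0,[0,0,0.02],[0,0,0]],[0,[0,0,0],[0,0,0]]]'

```text
time: 11.3
ee_pos: [0.551, -0.1516, 0.1328]
tcp_rot: [-180.0, -0.0, 119.0]
wrist_force: [4.4, 2.2, 1.7]
opening: 0.0111
```

Request:
arm_command --motion '[[0,[0,0.012,0],[0,0,0]],[0,[0,0,0],[0,0,0]]]'

```text
time: 11.55
ee_pos: [0.5512, -0.1514, 0.1327]
tcp_rot: [-179.9, -0.0, 119.0]
wrist_force: [1.0, 1.1, 0.6]
opening: 0.0117
```

Request:
arm_command --motion '[[0,[0,0,0.01],[0,0,0]],[0,[0,0,0],[0,0,0]]]'

```text
time: 11.8
ee_pos: [0.5513, -0.1514, 0.1326]
tcp_rot: [-180.0, -0.0, 119.0]
wrist_force: [-1.2, -0.2, 5.8]
opening: 0.0113
```

It has seated on the lands (TCP z 0.1326, light push of about 6 N). Turning gently backward (anticlockwise) and watching for the vertical force to vanish.

Request:
arm_command --motion '[[0,[0,0,0],[0,0,-0.5]],[0,[0,0,0],[0,0,-0.5]],[0,[0,0,0],[0,0,0]]]'

```text
time: 12.18
ee_pos: [0.5514, -0.1516, 0.1326]
tcp_rot: [-180.0, 0.0, 125.0]
wrist_force: [-0.3, 0.4, 4.7]
opening: 0.0115
```

Request:
arm_command --motion '[[0,[0,0,0],[0,0,-0.5]],[0,[0,0,0],[0,0,-0.5]],[0,[0,0,0],[0,0,0]]]'

```text
time: 12.55
ee_pos: [0.5515, -0.1516, 0.1326]
tcp_rot: [-180.0, -0.0, 130.9]
wrist_force: [0.4, -0.4, 5.9]
opening: 0.011
```

Request:
arm_command --motion '[[0,[0,0,0],[0,0,-0.5]],[0,[0,0,0],[0,0,-0.3]],[0,[0,0,0],[0,0,0]]]'

```text
time: 12.92
ee_pos: [0.5515, -0.1515, 0.1323]
tcp_rot: [-180.0, -0.0, 135.7]
wrist_force: [0.5, -0.6, 5.7]
opening: 0.0113
```

Request:
arm_command --motion '[[0,[0,0,0],[0,0,-0.5]],[0,[0,0,0],[0,0,0]]]'

```text
time: 13.18
ee_pos: [0.5513, -0.1513, 0.1319]
tcp_rot: [-180.0, -0.1, 138.7]
wrist_force: [0.7, 0.1, 1.8]
opening: 0.0114
```

Request:
arm_command --motion '[[0,[0,0,0],[0,0,-0.5]],[0,[0,0,0],[0,0,0]]]'

```text
time: 13.42
ee_pos: [0.5513, -0.1512, 0.1316]
tcp_rot: [-180.0, -0.1, 141.7]
wrist_force: [1.7, 0.2, -0.5]
opening: 0.0111
```

Run:
```python
from h import *
o=bot.get_obs(); print(o['time'],o['ee_pos'].round(4),o['tcp_rot'].round(2),o['wrist_force'].round(2),o['torque'].round(3),o['opening'])
im=viewer.camera('side'); cv2.imwrite('pics/side7c.png',cv2.resize(im[200:310,215:325],None,fx=5,fy=5,interpolation=cv2.INTER_CUBIC))
```

```text
13.425 [ 0.5513 -0.1512  0.1316] [-1.7996e+02 -1.0000e-01  1.4171e+02] [ 1.65  0.22 -0.47] [ 0.015 -0.285 -0.017] 0.011090355033898738
```

View pics/side7c.png

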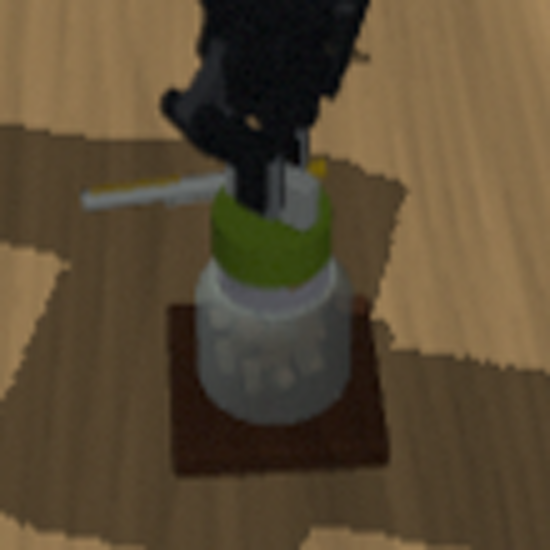

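At about 139–142° the upward force disappeared and the TCP sank, so the lugs are over the slots. Centring by 3° more, then sinking gently.

Request:
arm_command --motion '[[0,[0,0,0.02],[0,0,-0.5]],[0,[0,0,0.02],[0,0,0]],[0,[0,0,0],[0,0,0]]]'

```text
time: 13.85
ee_pos: [0.5513, -0.1513, 0.1294]
tcp_rot: [-180.0, -0.1, 144.7]
wrist_force: [1.7, -0.0, -2.0]
opening: 0.0113
```

Request:
arm_command --motion '[[0,[0,0,0.02],[0,0,0]],[0,[0,0,0.02],[0,0,0]],[0,[0,0,0],[0,0,0]]]'

```text
time: 14.22
ee_pos: [0.5514, -0.1514, 0.1273]
tcp_rot: [-180.0, -0.1, 144.8]
wrist_force: [1.2, -0.6, -0.9]
opening: 0.0113
```

Request:
arm_command --motion '[[0,[0,0,0.02],[0,0,0]],[0,[0,0,0.02],[0,0,0]],[0,[0,0,0],[0,0,0]]]'

```text
time: 14.6
ee_pos: [0.5513, -0.1514, 0.1248]
tcp_rot: [-180.0, -0.1, 144.8]
wrist_force: [0.5, 0.2, -1.2]
opening: 0.0114
```

Request:
arm_command --motion '[[0,[0,0,0.015],[0,0,0]],[0,[0,0,0],[0,0,0]]]'

```text
time: 14.85
ee_pos: [0.5514, -0.1514, 0.124]
tcp_rot: [-180.0, -0.1, 144.8]
wrist_force: [-0.8, -0.3, -0.2]
opening: 0.0114
```

Request:
arm_command --motion '[[0,[0,0,0.01],[0,0,0]],[0,[0,0,0],[0,0,0]]]'

```text
time: 15.1
ee_pos: [0.5514, -0.1514, 0.1239]
tcp_rot: [-180.0, -0.0, 144.8]
wrist_force: [-1.4, 0.0, 2.5]
opening: 0.0113
```

It has dropped fully into the thread start (TCP z 0.124, grip height about 132 mm). Now screwing forward (clockwise) in small steps, following it down and watching force and torque.

Request:
arm_command --motion '[[0,[0,0,0],[0,0,0.5]],[0,[0,0,0],[0,0,0.5]],[0,[0,0,0],[0,0,0.5]],[0,[0,0,0],[0,0,0.5]],[0,[0,0,0],[0,0,0]]]'

```text
time: 15.72
ee_pos: [0.5516, -0.1514, 0.1238]
tcp_rot: [-180.0, -0.0, 132.8]
wrist_force: [0.5, 0.1, 3.3]
opening: 0.0112
```

```bash
cat > s.py <<'E'
from workcell import bot
o=bot.get_obs(); print(round(o['time'],2),o['ee_pos'].round(4),o['tcp_rot'].round(2),'F',o['wrist_force'].round(2),'M',o['torque'].round(3),round(o['opening'],4))
E
python3 s.py
```

```text
15.72 [ 0.5516 -0.1514  0.1238] [-1.7998e+02 -2.0000e-02  1.3282e+02] F [0.5  0.11 3.27] M [ 0.018  0.008 -0.027] 0.0112
```

Request:
arm_command --motion '[[0,[0,0,0],[0,0,0.5]],[0,[0,0,0],[0,0,0.5]],[0,[0,0,0.003],[0,0,0.5]],[0,[0,0,0.004],[0,0,0.5]],[0,[0,0,0],[0,0,0]]]'

```text
time: 16.35
ee_pos: [0.5515, -0.1514, 0.1233]
tcp_rot: [-180.0, -0.0, 120.9]
wrist_force: [-0.1, 0.1, 4.3]
opening: 0.0113
```

```bash
python3 s.py
```

```text
16.35 [ 0.5515 -0.1514  0.1233] [-1.7997e+02 -3.0000e-02  1.2088e+02] F [-0.09  0.05  4.33] M [ 0.148  0.103 -0.019] 0.0113
```

Request:
arm_command --motion '[[0,[0,0,0.003],[0,0,0.5]],[0,[0,0,0.004],[0,0,0.5]],[0,[0,0,0.003],[0,0,0.5]],[0,[0,0,0.004],[0,0,0.5]],[0,[0,0,0],[0,0,0]]]'

```text
time: 16.98
ee_pos: [0.5515, -0.1514, 0.1224]
tcp_rot: [-180.0, -0.0, 108.9]
wrist_force: [0.3, 0.6, 3.7]
opening: 0.0112
```

```bash
python3 s.py
```

```text
16.98 [ 0.5515 -0.1514  0.1224] [-1.7997e+02 -2.0000e-02  1.0891e+02] F [0.34 0.6  3.74] M [ 0.196  0.157 -0.041] 0.0112
```

Request:
arm_command --motion '[[0,[0,0,0.003],[0,0,0.5]],[0,[0,0,0.004],[0,0,0.5]],[0,[0,0,0.003],[0,0,0.5]],[0,[0,0,0.004],[0,0,0.5]],[0,[0,0,0],[0,0,0]]]'

```text
time: 17.6
ee_pos: [0.5515, -0.1513, 0.1216]
tcp_rot: [-180.0, -0.0, 96.9]
wrist_force: [0.1, 1.4, 4.8]
opening: 0.0114
```

```bash
python3 s.py
```

```text
17.6 [ 0.5515 -0.1513  0.1216] [-1.7997e+02 -2.0000e-02  9.6930e+01] F [0.07 1.41 4.83] M [ 0.337  0.064 -0.053] 0.0114
```

Request:
arm_command --motion '[[0,[0,0,0.003],[0,0,0.5]],[0,[0,0,0.003],[0,0,0.5]],[0,[0,0,0.003],[0,0,0.5]],[0,[0,0,0.004],[0,0,0.5]],[0,[0,0,0],[0,0,0]]]'

```text
time: 18.23
ee_pos: [0.5515, -0.1513, 0.1207]
tcp_rot: [-180.0, -0.0, 84.9]
wrist_force: [-0.3, 0.7, 3.0]
opening: 0.0116
```

```bash
python3 s.py
```

```text
18.23 [ 0.5515 -0.1513  0.1207] [-1.7996e+02 -1.0000e-02  8.4940e+01] F [-0.32  0.73  3.04] M [ 0.29   0.137 -0.034] 0.0116
```

Request:
arm_command --motion '[[0,[0,0,0.003],[0,0,0.5]],[0,[0,0,0.004],[0,0,0.5]],[0,[0,0,0.003],[0,0,0.5]],[0,[0,0,0.004],[0,0,0.5]],[0,[0,0,0],[0,0,0]]]'

```text
time: 18.85
ee_pos: [0.5514, -0.1513, 0.1199]
tcp_rot: [-179.9, -0.0, 72.9]
wrist_force: [0.3, 1.0, 4.8]
opening: 0.0114
```

```bash
python3 s.py
```

```text
18.85 [ 0.5514 -0.1513  0.1199] [-179.95   -0.     72.95] F [0.32 0.97 4.75] M [ 0.384  0.091 -0.065] 0.0114
```

Request:
arm_command --motion '[[0,[0,0,0.003],[0,0,0.5]],[0,[0,0,0.004],[0,0,0.5]],[0,[0,0,0],[0,0,0]]]'

```text
time: 19.23
ee_pos: [0.5515, -0.1514, 0.1194]
tcp_rot: [-180.0, 0.0, 66.9]
wrist_force: [1.3, 1.9, 4.6]
opening: 0.0113
```

```bash
python3 s.py
```

```text
19.23 [ 0.5515 -0.1514  0.1194] [-1.7996e+02  1.0000e-02  6.6950e+01] F [1.31 1.9  4.56] M [ 0.37  -0.003  0.026] 0.0113
```

Request:
arm_command --motion '[[0,[0,0,0.003],[0,0,0.5]],[0,[0,0,0.003],[0,0,0.3]],[0,[0,0,0],[0,0,0]]]'

```text
time: 19.6
ee_pos: [0.5514, -0.1512, 0.1191]
tcp_rot: [-179.9, 0.0, 62.1]
wrist_force: [-0.9, 1.4, 5.4]
opening: 0.0112
```

```bash
python3 s.py
```

```text
19.6 [ 0.5514 -0.1512  0.1191] [-179.94    0.     62.13] F [-0.94  1.42  5.38] M [0.603 0.105 0.064] 0.0112
```

Request:
arm_command --motion '[[0,[0,0,0.002],[0,0,0.3]],[0,[0,0,0],[0,0,0]]]'

```text
time: 19.85
ee_pos: [0.5514, -0.1513, 0.1189]
tcp_rot: [-180.0, 0.0, 60.3]
wrist_force: [-0.2, 2.1, 5.1]
opening: 0.0112
```

```bash
python3 s.py
```

```text
19.85 [ 0.5514 -0.1513  0.1189] [-1.7995e+02  1.0000e-02  6.0250e+01] F [-0.16  2.12  5.06] M [0.525 0.021 0.073] 0.0112
```

Request:
arm_command --motion '[[0,[0,0,0],[0,0,0.3]],[0,[0,0,0],[0,0,0]]]'

```text
time: 20.1
ee_pos: [0.5515, -0.1514, 0.1189]
tcp_rot: [-180.0, 0.0, 58.4]
wrist_force: [0.1, 1.1, 3.3]
opening: 0.0109
```

```bash
python3 s.py
```

```text
20.1 [ 0.5515 -0.1514  0.1189] [-1.7996e+02  2.0000e-02  5.8380e+01] F [0.1  1.06 3.29] M [ 0.353 -0.081  0.018] 0.0109
```

Request:
arm_command --motion '[[0,[0,0,0],[0,0,0.3]],[0,[0,0,0],[0,0,0]]]'

```text
time: 20.35
ee_pos: [0.5514, -0.1514, 0.1188]
tcp_rot: [-180.0, 0.0, 56.6]
wrist_force: [0.2, 0.9, 3.5]
opening: 0.0114
```

```bash
python3 s.py
```

```text
20.35 [ 0.5514 -0.1514  0.1188] [-1.7995e+02  2.0000e-02  5.6560e+01] F [0.2  0.9  3.46] M [ 0.376 -0.102 -0.042] 0.0114
```

Level at full depth (TCP z 0.119). I'll keep going in 1.8° steps until the turning stop is felt.

Request:
arm_command --motion '[[0,[0,0,0],[0,0,0.3]],[0,[0,0,0],[0,0,0]]]'

```text
time: 20.6
ee_pos: [0.5514, -0.1514, 0.1189]
tcp_rot: [-180.0, 0.0, 54.8]
wrist_force: [1.0, 2.4, 4.0]
opening: 0.0113
```

```bash
python3 s.py
```

```text
20.6 [ 0.5514 -0.1514  0.1189] [-1.7996e+02  3.0000e-02  5.4760e+01] F [0.95 2.36 4.01] M [ 0.296 -0.132 -0.046] 0.0113
```

Request:
arm_command --motion '[[0,[0,0,0],[0,0,0.3]],[0,[0,0,0],[0,0,0]]]'

```text
time: 20.85
ee_pos: [0.5516, -0.1514, 0.1188]
tcp_rot: [-180.0, 0.0, 53.0]
wrist_force: [2.4, 1.2, 2.7]
opening: 0.0109
```

```bash
python3 s.py
```

```text
20.85 [ 0.5516 -0.1514  0.1188] [-1.7997e+02  2.0000e-02  5.2960e+01] F [2.42 1.19 2.71] M [ 0.301 -0.545 -0.035] 0.0109
```

Request:
arm_command --motion '[[0,[0,0,0],[0,0,0.2]],[0,[0,0,0],[0,0,0]]]'

```text
time: 21.1
ee_pos: [0.5517, -0.1513, 0.1189]
tcp_rot: [-180.0, -0.0, 51.8]
wrist_force: [4.7, 1.9, 1.8]
opening: 0.011
```

```bash
python3 s.py
```

```text
21.1 [ 0.5517 -0.1513  0.1189] [-179.98   -0.     51.79] F [4.74 1.94 1.84] M [ 0.477 -1.057  0.085] 0.011
```

The force direction (+0.93, +0.37) matches the lug at 292° touching its stop first, meaning the lid is slightly off-centre. Easing about 0.4 mm that way, then turning on gently.

Request:
arm_command --motion '[[0,[0.006,0.003,0],[0,0,0]],[0,[0,0,0],[0,0,0]]]'

```text
time: 21.35
ee_pos: [0.5518, -0.1513, 0.1188]
tcp_rot: [-180.0, 0.0, 51.8]
wrist_force: [3.5, 2.1, 0.8]
opening: 0.011
```

```bash
python3 s.py
```

```text
21.35 [ 0.5518 -0.1513  0.1188] [-1.7995e+02  4.0000e-02  5.1810e+01] F [3.46 2.06 0.81] M [ 0.244 -0.909  0.077] 0.011
```

Request:
arm_command --motion '[[0,[0,0,0],[0,0,0.2]],[0,[0,0,0],[0,0,0]]]'

```text
time: 21.6
ee_pos: [0.552, -0.1512, 0.1189]
tcp_rot: [-180.0, 0.0, 50.6]
wrist_force: [4.8, 1.8, 1.6]
opening: 0.0115
```

```bash
python3 s.py
```

```text
21.6 [ 0.552  -0.1512  0.1189] [-179.97    0.     50.55] F [4.85 1.77 1.56] M [ 0.44  -1.137  0.208] 0.0115
```

Request:
arm_command --motion '[[0,[0.006,0.003,0],[0,0,0.1]],[0,[0,0,0],[0,0,0]]]'

```text
time: 21.85
ee_pos: [0.5522, -0.1511, 0.1189]
tcp_rot: [-180.0, 0.0, 50.0]
wrist_force: [4.7, 0.3, 1.6]
opening: 0.0113
```

```bash
python3 s.py
```

```text
21.85 [ 0.5522 -0.1511  0.1189] [-1.7996e+02  3.0000e-02  4.9980e+01] F [4.73 0.33 1.62] M [ 0.224 -0.951  0.257] 0.0113
```

Request:
arm_command --motion '[[0,[0,0,0],[0,0,0.1]],[0,[0,0,0],[0,0,0]]]'

```text
time: 22.1
ee_pos: [0.5521, -0.1511, 0.1189]
tcp_rot: [-180.0, 0.0, 49.4]
wrist_force: [4.2, 0.5, 1.7]
opening: 0.0112
```

```bash
python3 s.py
```

```text
22.1 [ 0.5521 -0.1511  0.1189] [-1.7996e+02  3.0000e-02  4.9390e+01] F [4.18 0.53 1.68] M [ 0.157 -0.943  0.404] 0.0112
```

Mz rose sharply to 0.40 N m at yaw 49.4°, after about 95° of forward turn. That matches the predicted closed end, so it is home. Relieving the twist slightly, opening and withdrawing upward.

Request:
arm_command --motion '[[0,[0,0,0],[0,0,-0.1]],[0.1,[0,0,0],[0,0,0]],[0.3,[0,0,0],[0,0,0]],[0.5,[0,0,0],[0,0,0]],[0.5,[0,0,0],[0,0,0]],[0.5,[0,0,0],[0,0,0]]]'

```text
time: 22.85
ee_pos: [0.552, -0.1511, 0.1187]
tcp_rot: [-179.9, 0.0, 50.0]
wrist_force: [-0.0, -0.5, -1.0]
opening: 0.0427
```

```bash
python3 s.py
python3 - <<'E'
from h import *
im=viewer.camera('wrist'); cv2.imwrite('pics/w8.png',im)
E
```

```text
22.85 [ 0.552  -0.1511  0.1187] [-1.7993e+02  5.0000e-02  5.0000e+01] F [-0.05 -0.47 -0.98] M [ 0.04   0.016 -0.011] 0.0427
```

View pics/w8.png

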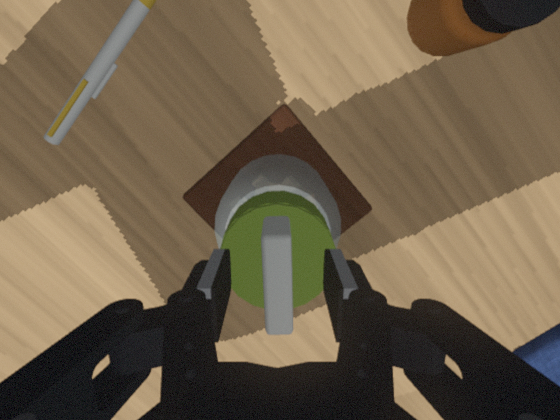

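The fingers are clear on both sides of the bar at (278,275), and forces are near zero. Rising straight up and checking.

Request:
arm_command --motion '[[0.5,[0,0,-0.3],[0,0,0]],[0.5,[0,0,-0.7],[0,0,0]],[0.5,[0,0,-0.8],[0,0,0]],[0.5,[0,0,0],[0,0,0]],[0.5,[0,0,0],[0,0,0]]]'

```text
time: 23.52
ee_pos: [0.5523, -0.1511, 0.2273]
tcp_rot: [-180.0, 0.0, 50.0]
wrist_force: [0.0, 0.3, 0.1]
opening: 0.0427
```

```bash
python3 s.py
python3 - <<'E'
from h import *
c=viewer.calibration('wrist'); im=viewer.camera('wrist'); cv2.imwrite('pics/w9.png',im)
a=lid(im,c,z0=0.089); print(a)
sd=viewer.camera('side'); cv2.imwrite('pics/side9.png',sd)
tp=viewer.camera('top'); cv2.imwrite('pics/top9.png',tp)
cv2.imwrite('pics/side9c.png',cv2.resize(sd[200:310,215:325],None,fx=5,fy=5,interpolation=cv2.INTER_CUBIC))
cs=viewer.calibration('side')
# lid height: bottom/top green rows in side
m=mask(sd,'green'); n,l,s,ce=cv2.connectedComponentsWithStats(m); print([x for x in s[1:].tolist() if x[4]>50])
for z in (.089,.094,.103):
    p=np.array([proj(cs,[.5517+.028*np.cos(t),-.1518+.028*np.sin(t),z+h]) for h in (0,.025) for t in np.linspace(0,6.28,90)]); print(z,p.min(0).round(1),p.max(0).round(1))
E
```

```text
23.52 [ 0.5523 -0.1511  0.2273] [-1.7999e+02  1.0000e-02  5.0000e+01] F [0.04 0.35 0.15] M [-0.019 -0.011 -0.002] 0.0427
(array([ 0.55197548, -0.15269085]), np.float64(52.53320589437561), [np.float64(0.009583729537666917), np.float64(0.04279966209155968)], array([ 0.55280683, -0.15106626,  0.02807462]), ((277.5846252441406, 208.6166229248047), (57.23423767089844, 13.749007225036621), 87.70938873291016))
[[291, 94, 22, 19, 311], [0, 123, 39, 40, 1172], [258, 240, 24, 21, 320]]
0.089 [257.6 237.2] [281.6 261.3]
0.094 [257.5 235.6] [281.6 259.8]
0.103 [257.4 232.7] [281.7 257. ]
```

View pics/side9c.png

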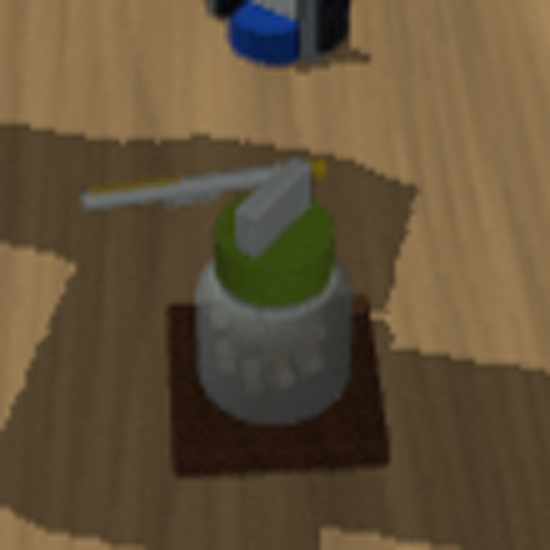

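View pics/top9.png

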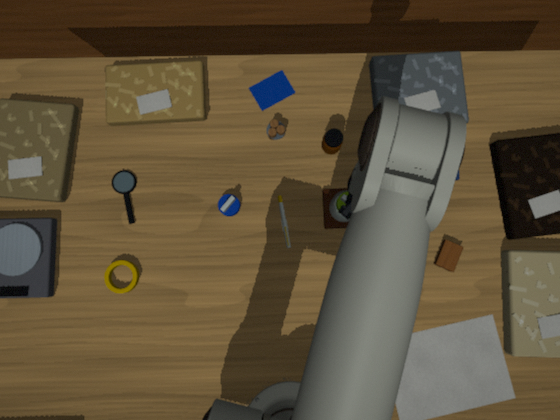

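View pics/w9.png

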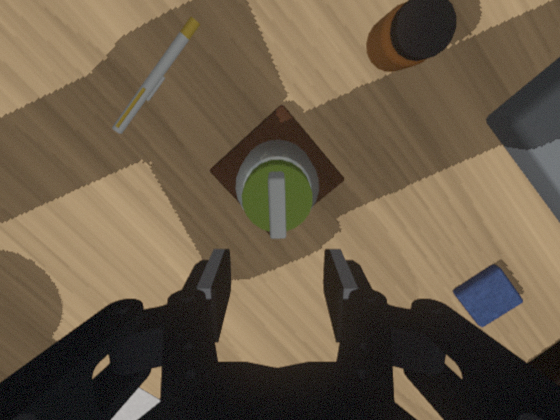

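The lid is level and at full depth: side-view green box rows are 240–261, and the home prediction ends at 261.3. The bystanders are in place. The wrist view reads the bar at about 52.5°, while the tool was at 49.4–50°, so the bar may have slipped in the jaws or sprung back. I have time to regrip lightly and confirm the stop.

Run:
```python
from h import *
o=bot.get_obs(); print(units(o,[.552,-.152,.121],52))
```

```text
(array([-0.009,  0.018,  1.747]), array([-0.024,  0.012, -0.333]))
```

Request:
arm_command --motion '[[0.5,[0,0.008,0.7],[0,0,-0.3]],[0.5,[0,0,0.7],[0,0,0]],[0.5,[0,0,0.3],[0,0,0]],[0.5,[0,0,0.06],[0,0,0]],[0.5,[0,0,0],[0,0,0]],[0,[0,0,0],[0,0,0]],[0,[0,0,0],[0,0,0]],[0,[0,0,0],[0,0,0]],[0,[0,0,0],[0,0,0]],[0,[0,0,0],[0,0,0]]]' --newtons 20

```text
time: 24.92
ee_pos: [0.5529, -0.1514, 0.1223]
tcp_rot: [180.0, -0.0, 51.8]
wrist_force: [-1.0, -0.4, 5.5]
opening: 0.011
```

```bash
python3 s.py
```

```text
24.93 [ 0.5529 -0.1514  0.1223] [ 1.7996e+02 -1.0000e-02  5.1810e+01] F [-0.96 -0.38  5.49] M [0.113 0.117 0.081] 0.011
```

Request:
arm_command --motion '[[0,[0,0,0],[0,0,0.15]],[0,[0,0,0],[0,0,0]]]'

```text
time: 25.18
ee_pos: [0.5529, -0.1514, 0.1223]
tcp_rot: [180.0, -0.0, 50.9]
wrist_force: [-1.5, 0.9, 5.9]
opening: 0.0112
```

```bash
python3 s.py
```

```text
25.18 [ 0.5529 -0.1514  0.1223] [ 1.7997e+02 -1.0000e-02  5.0900e+01] F [-1.52  0.94  5.91] M [0.16  0.183 0.172] 0.0112
```

Request:
arm_command --motion '[[0,[0,0,0],[0,0,0.15]],[0,[0,0,0],[0,0,0]]]'

```text
time: 25.42
ee_pos: [0.5528, -0.1514, 0.1223]
tcp_rot: [180.0, -0.0, 50.0]
wrist_force: [-1.4, 2.2, 5.5]
opening: 0.011
```

```bash
python3 s.py
```

```text
25.43 [ 0.5528 -0.1514  0.1223] [ 1.7997e+02 -1.0000e-02  5.0020e+01] F [-1.38  2.17  5.48] M [0.134 0.251 0.278] 0.011
```

Torque climbs immediately (0.08, 0.17, 0.28 N m over 1.8°) with nearly no lateral force, so the lid is already against the stop. Releasing and withdrawing.

Request:
arm_command --motion '[[0,[0,0,0],[0,0,-0.2]],[0.2,[0,0,0],[0,0,0]],[0.5,[0,0,0],[0,0,0]],[0.5,[0,0,0],[0,0,0]],[0.5,[0,0,0],[0,0,0]],[0.5,[0,0,-0.3],[0,0,0]],[0.5,[0,0,-0.7],[0,0,0]],[0.5,[0,0,-0.7],[0,0,0]],[0.5,[0,0,0],[0,0,0]],[0.5,[0,0,0],[0,0,0]]]'

```text
time: 26.68
ee_pos: [0.5526, -0.1514, 0.2235]
tcp_rot: [-180.0, 0.0, 51.2]
wrist_force: [0.2, -0.1, -0.7]
opening: 0.0429
```

```bash
python3 s.py
python3 - <<'E'
from h import *
c=viewer.calibration('wrist'); im=viewer.camera('wrist'); cv2.imwrite('pics/w10.png',im)
print(lid(im,c,z0=0.089)[:4])
sd=viewer.camera('side'); cv2.imwrite('pics/side10c.png',cv2.resize(sd[150:310,200:350],None,fx=3.5,fy=3.5,interpolation=cv2.INTER_CUBIC))
m=mask(sd,'green'); n,l,s,ce=cv2.connectedComponentsWithStats(m); print([x for x in s[1:].tolist() if x[4]>50])
E
```

```text
26.68 [ 0.5526 -0.1514  0.2235] [-1.7997e+02  2.0000e-02  5.1200e+01] F [ 0.16 -0.08 -0.73] M [-0.018  0.014 -0.04 ] 0.0429
(array([ 0.55244882, -0.1524758 ]), np.float64(52.75097476737987), [np.float64(0.009557837121212083), np.float64(0.042137596108725466)], array([ 0.55286021, -0.15101191,  0.02804372]))
[[291, 94, 22, 19, 292], [0, 123, 39, 40, 1173], [258, 240, 24, 21, 321]]
```

View pics/side10c.png

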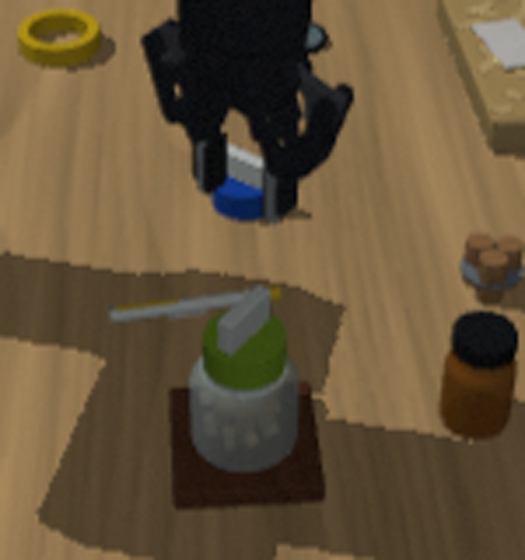

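The lid is home and upright, unchanged after the second push (bar at about 52.7°, same side-view box). The gripper is clear, so I'm handing in.

```bash
python3 -c "
from workcell import bot
print(bot.job_done())"
```

```text
the job is handed in; nothing more can be done
None
```

The jar is closed: the green lid is screwed fully home, the gripper is clear of it, and the job was handed in at about 27 s with no verdict reported.

- **How it went:** I set the lid on the lands and turned it anticlockwise about 23° until the upward force vanished. I then lowered it about 8 mm into the thread start and screwed it clockwise about 92° to its stop. The lid's grip point came down about 141 → 132 → 127 mm, matching the figures given. At the readings taken, thread forces stayed below about 8 N and torque peaked at 0.4 N m.
- **Last checks:** A light regrip met the stop at once, with torque rising 0.08 → 0.28 N m over 1.8°. The side view shows the lid upright at full depth, and the bystanders and the blue look-alike looked unmoved.
- **Where a check disagreed:** The camera reads the bar at about 52.7°, while the tool reached 49.4°. I take this as the bar slipping slightly in the jaws at the stop, since the camera angle stayed the same (52.5° to 52.7°) after the second push.

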